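Move a casting plate from the sloping stand to the drying rack

TASK

The blue casting plate lies flat on the white sloping stand, where no finger gets behind it. Slide it along the stand's ledge until 3 to 5 cm of it stick out past one end of the board, take it by that free part and lift it off, then stand it upright, same edge down, in the empty slot of the drying rack and let go. Set it down without dropping it, and leave the yellow plate, the timer and the red-capped bottle as they are.

Things in the scene. Friction and masses are not known exactly. Their poses are not given: they have to be found in the camera images.
- stand: White sloping stand, fixed; origin at the centre of its 150 x 130 mm base on the worktop. x runs along ledge and board, both ending at x = -75 and +75 mm, with free space beyond. The board faces -y and upward at 50 degrees from horizontal: in this frame up-slope is (0, 0.643, 0.766), its outward normal (0, -0.766, 0.643).
- ledge_foot (a point): Middle (x = 0) of the line where the board's face meets the top of the stand's ledge, 22 mm above the worktop; axes as the stand's. From here the board runs 134 mm up the slope; the ledge stands out 14 mm along the normal.
- plate_center (a point): Centre of the blue plate with white side strips, rigid, loose, 130 (its x) x 120 (y) x 10 mm (z), 0.13 to 0.22 kg. At the start its back lies on the board, a 130 mm edge on the ledge, x along the stand's x, y up the slope, z along the normal, within 8 mm of the ledge's middle. The board reaches 14 mm above it. It slides with ordinary friction and tips off once its centre passes an end.
- rack: Drying rack, fixed: grey base 160 (x) x 120 (y) x 12 mm, origin at the centre of its underside. Two slots along its x, centred at y = -30 mm (empty) and y = +30 mm (holds the yellow plate). Each slot lies between two steel wire hoops 110 mm long whose tops are 63 mm above the worktop; clear width 18 mm, plain flat floor.
- free_slot (a point): Middle of the floor of the empty slot, 12 mm above the worktop; axes as the rack's (x along the slot, z up). A plate standing in it has its centre 60 mm above this point.
- other_plate_center (a point): Centre of the yellow plate, same size as the blue one, loose, standing upright in the rack's other slot, 60 mm from the empty one.
- timer: Small white lab timer, 58 x 66 x 18 mm, loose, flat on the worktop; origin at the centre of its underside. Bystander.
- salt: White bottle with a red cap, 49 mm in diameter, 105 mm tall, loose, upright; origin at the centre of its underside. Bystander.
Things that resemble listed ones, but are neither listed nor needed, are in the scene too. Of the things that look like the part that bears plate_center, the largest one is meant.

How it is judged:
On the way, in this order (a step that is already met when the one before it is completed fails the run):
1. the plate has been slid along so that at least 25 mm of it stick out past one end of the board, still resting on the stand and lying against the board ((x of plate_center in the frame of stand above 0.035 m or x of plate_center in the frame of stand below -0.035 m) and contact force between plate and stand above 0.2 N and angle between plate_center's own z axis and vertical between 0.77 and 0.97 rad), for 0.2 s.
2. the plate is held by the fingers, clear of the stand (contact force between plate and stand below 0.05 N and contact force between the fingers and plate above 0.5 N and height (world z) of plate_center above 0.1 m), for 0.2 s.
At the end, for the whole second after the job is handed in: The blue plate stands on the floor of the empty slot, centre within 35 mm of its middle along it, 12 mm across, 6 mm in height, upright with a 130 mm edge down along the slot (0.2 rad), at rest, released; yellow plate, timer and bottle within 20 mm of their places (x of plate_center in the frame of free_slot between -0.035 and 0.035 m and y of plate_center in the frame of free_slot between -0.012 and 0.012 m and z of plate_center in the frame of free_slot between 0.054 and 0.066 m and angle between the y axis of plate_center and the z axis of free_slot, either way round below 0.2 rad and angle between the x axis of plate_center and the x axis of free_slot, either way round below 0.2 rad and linear speed of plate below 0.02 m/s and contact force between the fingers and plate below 0.05 N and distance of each of other_plate_center, timer, salt from where it was at the start of the episode below 0.02 m); the robot touches nothing.
It fails at once if the blue plate falls down to the worktop (its centre below 40 mm) (height (world z) of plate_center below 0.04 m).
It fails at once if the blue plate is dropped or flung: moving faster than 0.5 m/s while no finger touches it (linear speed of plate above 0.5 m/s and contact force between the fingers and plate below 0.05 N).
It fails at once if the yellow plate, the timer or the bottle is moved by more than 30 mm (distance of any of other_plate_center, timer, salt from where it was at the start of the episode above 0.03 m).
It also fails if it takes over 58 s, if anything falls off the work surface, if the arm or the gripper's body presses on something with over 40 N, if the wrist force passes 120 N, or if a joint passes its speed limit or range.

ROBOT

A 6-joint arm with a two-finger parallel gripper is mounted at the origin on a cart in front of the work surface, level with it; the furniture and walls round the work are solid. World frame = base frame: x ahead of the robot, y to its left, z up, the work surface at z = 0. Lengths are in m, angles in rad, forces in N, time in s.
With the tool pointing down it reaches from about 0.35 to 0.975 m from the base axis. Payload 4.9 kg.
Tool frame: the origin (TCP) lies at the very end of the fingers, on their centre line; the grasp point (between the pads) lies 19 mm behind it (r.grasp_offset is the distance from the TCP to the grasp point, in m); z points along the fingers, y is the line along which they close (so a half turn about z gives the same grasp; the last joint's range is limited). The gripper opens to 85 mm and grips with 20 to 120 N. Pads are 22 mm wide; open, the fingers measure 114 mm over their backs; the gripper's body (76 mm by 85 mm) begins 54 mm behind the grasp point. The pads swing forward as they close: fully open they stand 13 mm farther back than shut.
Start: joints at [1.12, 0.053, 1.613, -0, 1.476, -0.119], TCP at [0.204, 0.591, 0.231] pointing down, gripper open.
Joint ranges: [-3.01, 3.01], [-1.01, 2.22], [0.06, 2.58], [-1.02, 4.17], [0.09, 2.62], [-3.14, 3.14]. Speed limits (rad/s): [2.57, 2.57, 3.14, 3.14, 3.14, 3.14].

INTERFACE

Orientations are given as a unit quaternion [w, x, y, z].
In Python, from bench import r gives the robot as it stands. The module is installed in compiled form; this text tells all that it offers.
- The arm moves only by the tool carry_out, never from a script. Its arguments are lists of equal length, an entry for each row: "hand": the finger opening in mm, from 0 to 85.4; "dp": the shift along the tool's x, y, z each as a share of 0.15 m, from -1 to 1, a list of three; "rot": the turn, a rotation vector about the tool's x, y, z each as a share of pi/2 rad, from -1 to 1, a list of three. A call has 1 to 5 rows; each row is the pose to reach, as a shift and turn from the pose commanded when the call began, along the tool's axes at that moment; what a row does not reach only later rows make up. A row lasts 1/8 s, in which the tool goes at most 62.5 mm and 10.7 degrees, less where a joint would pass 70% of its speed; a pose out of reach is approached as far as the arm can. A call with a number of a shift or a turn outside -1 to 1 is refused whole. A call with a gripper value outside its range is refused whole. The fingers move at their own pace and stop on an object; the grip force is fixed at half the most. Time passes only in rows, so rows that repeat a pose let the fingers close. It gives the time, the measured TCP pose, the force, the opening and the grip force at its end, in the units of the state.
- r.read_state(): the state, without advancing time (a new reading comes with each control period).
- r.capture(name): name is "scene" or "side" or "wrist"; returns a dict with "img" (420x560x3 uint8, red, green, blue), "camera_matrix" (3x3 intrinsics, pixels), "distortion" ([k1, k2, p1, p2, k3] as OpenCV has them; the pictures are not rectified), "R" (3x3) and "t" (3): a world point X has camera coordinates R X + t. Camera axes: x right, y down, z forward; pixel columns grow to the right and rows downward; lengths in m; the calibration is good to about 2 mm. A picture is of the moment at which its call begins. There is no depth.
- r.sign_off(): hands the job in; it is judged then, once.
The state is a dict: "clock": time; "joint_positions": joint angles; "joint_velocities": joint speeds; "tau": joint torques, N m; "eef_pos": TCP position; "tool_rot": TCP orientation; "wrist_force": force on the tool from outside, world axes, zero at the start; "ft_torque": the same for the moment, N m; "width": opening from 0.0 (shut) to 1.0 (fully open); "grasp_force": force on a finger pad.
Only numpy, scipy, OpenCV 4.12 (cv2) and the standard library are available. Lean on these libraries where they do the work, as an engineer would, in place of code of your own. Each camera call takes 0.05 s, during which the arm holds its last target. There are 200 camera calls.

## Working session

There is one attempt and no reset: what is moved stays moved. The work goes in short steps, Python scripts to look and compute and a tool call to move; the robot and the scene stay as the last step left them, time stands still between calls to the robot, and variables do not carry over. Pictures are saved under pics/ and viewed, at most 10 in all, crops included, and the job is handed in when it is done.

Besides the shell and the picture viewer there is one more tool, called after "Request:" by a JSON object that holds its "api" and its "payload". carry_out: Moves the arm, as the interface text tells. Its arguments: {"type":"object","properties":{"hand":{"type":"array"},"dp":{"type":"array"},"rot":{"type":"array"}},"required":["hand","dp","rot"]}

```bash
mkdir -p pics
cat > h.py <<'E'
import numpy as np, cv2, pickle
from scipy.spatial.transform import Rotation as Rn
def cap(n,tag):
    from bench import r
    c=r.capture(n); cv2.imwrite(f'pics/{tag}.png',c['img'][:,:,::-1]); pickle.dump(c,open(f'pics/{tag}.pkl','wb')); return c
def ld(tag): return pickle.load(open(f'pics/{tag}.pkl','rb'))
def ray(c,uv):
    p=cv2.undistortPoints(np.array([[uv]],float),np.array(c['camera_matrix']),np.array(c['distortion']))[0,0]
    R=np.array(c['R']);t=np.array(c['t']); d=R.T@np.r_[p,1]; return -R.T@t, d/np.linalg.norm(d)
def onz(c,uv,z):
    o,d=ray(c,uv); return o+d*(z-o[2])/d[2]
def two(c1,u1,c2,u2):
    a,d=ray(c1,u1);b,e=ray(c2,u2)
    s=np.linalg.lstsq(np.c_[d,-e],b-a,rcond=None)[0]; p=a+d*s[0];q=b+e*s[1]
    return (p+q)/2,np.linalg.norm(p-q)
def proj(c,P):
    R=np.array(c['R']); return cv2.projectPoints(np.atleast_2d(np.array(P,float)),cv2.Rodrigues(R)[0],np.array(c['t'],float),np.array(c['camera_matrix']),np.array(c['distortion']))[0][:,0]
E
python3 - <<'E'
from h import *
from bench import r
print(r.read_state())
a=cap('scene','s0');b=cap('side','d0');w=cap('wrist','w0')
for c in (a,b,w): print(-np.array(c['R']).T@c['t'], np.array(c['R'])[2])
cv2.imwrite('pics/all0.png',cv2.resize(np.vstack([np.hstack([a['img'],b['img']])])[:,:,::-1],(800,300)))
E
```

```text
{'clock': 0.0, 'joint_positions': array([ 1.11996892e+00,  5.33391301e-02,  1.61427405e+00, -2.26924926e-06,
        1.47597339e+00, -1.18998069e-01]), 'joint_velocities': array([ 0.00147982, -0.00080948, -0.00131337,  0.00226417, -0.00218494,
       -0.00127043]), 'tau': array([ 9.17788602e-04, -3.93696356e+01, -3.70175171e+01, -2.69451175e-05,
        7.23664052e-03,  8.48979852e-06]), 'eef_pos': array([0.2033409 , 0.59035505, 0.23008591]), 'tool_rot': array([-2.79134877e-04,  1.65154320e-01,  9.86267234e-01, -9.57084553e-04]), 'wrist_force': array([-1.15446712,  0.51442911,  0.49026782]), 'ft_torque': array([ 0.06563747, -0.00076147,  0.05664819]), 'grasp_force': 0.0, 'width': 1.0042514632011212}
[ 0.15478025 -0.47328472  0.85666444] [ 0.39623545  0.53466285 -0.74641349]
[0.48356228 1.13809307 0.64735899] [ 0.05876877 -0.87703432 -0.47681971]
[0.13087534 0.61452471 0.37237212] [ 0.28003133 -0.09828731 -0.9549461 ]
```

View pics/s0.png

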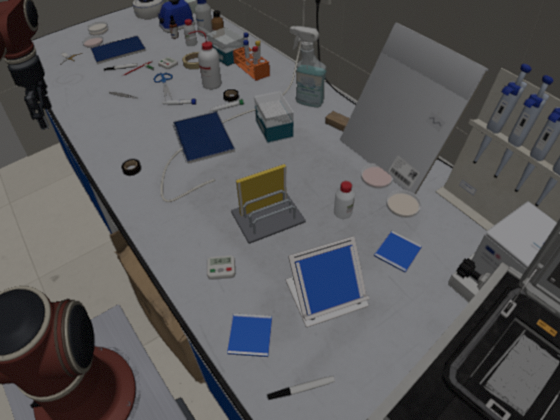

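View pics/d0.png

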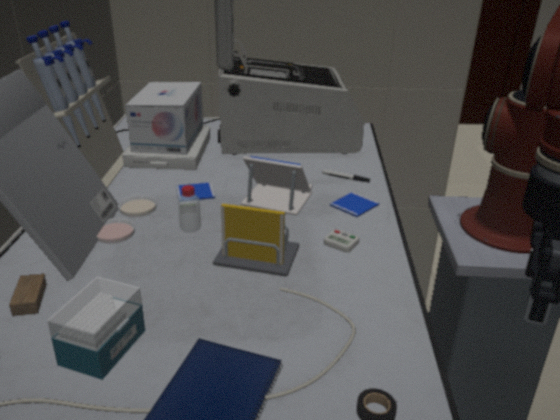

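The scene picture shows the white stand with the blue plate at (330,278). The rack is at (268,205): yellow plate at the back, empty slot in front. The timer is at (221,267) and the bottle at (345,200). Three things could be the blue plate: (330,278) on the stand, and flat blue pieces at (250,335) and (398,251). The dark book at (203,136) is a different colour. Only (330,278) is the largest, has white side strips and leans on the stand. I'll enlarge it to confirm.

Run:
```python
from h import *
a=ld('s0')
cv2.imwrite('pics/crop0.png',cv2.resize(a['img'][155:335,195:425,::-1],None,fx=3.3,fy=3.3,interpolation=cv2.INTER_CUBIC))
hsv=cv2.cvtColor(a['img'],cv2.COLOR_RGB2HSV)
for nm,lo,hi in(('blue',(105,140,60),(125,255,255)),('yel',(20,120,60),(35,255,255))):
    m=cv2.inRange(hsv,lo,hi)
    for k in cv2.findContours(m,0,2)[0]:
        if cv2.contourArea(k)>300:
            q=cv2.approxPolyDP(k,0.04*cv2.arcLength(k,True),True)[:,0]
            print(nm,cv2.contourArea(k),q.tolist())
b=ld('d0');hsv=cv2.cvtColor(b['img'],cv2.COLOR_RGB2HSV)
m=cv2.inRange(hsv,(20,120,60),(35,255,255))
for k in cv2.findContours(m,0,2)[0]:
    if cv2.contourArea(k)>300: print('side yel',cv2.approxPolyDP(k,0.04*cv2.arcLength(k,True),True)[:,0].tolist())
cv2.imwrite('pics/cropd.png',cv2.resize(b['img'][140:280,200:380,::-1],None,fx=4,fy=4,interpolation=cv2.INTER_CUBIC))
```

```text
blue 1247.5 [[233, 317], [228, 349], [267, 352], [270, 319]]
blue 2626.0 [[349, 246], [298, 261], [311, 312], [358, 297]]
blue 791.0 [[390, 233], [377, 252], [406, 268], [419, 247]]
blue 718.0 [[215, 116], [181, 134], [190, 158], [226, 149]]
blue 434.5 [[183, 0], [162, 6], [165, 27], [170, 14], [177, 22], [190, 17]]
yel 962.5 [[284, 165], [237, 180], [243, 203], [283, 189]]
side yel [[228, 243], [229, 255], [275, 262], [271, 247]]
side yel [[222, 205], [226, 237], [278, 245], [283, 212]]
```

View pics/crop0.png

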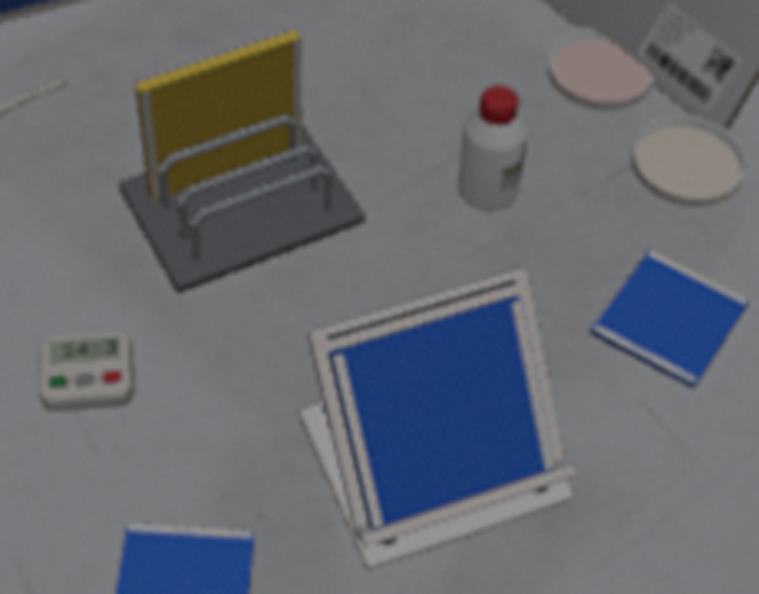

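View pics/cropd.png

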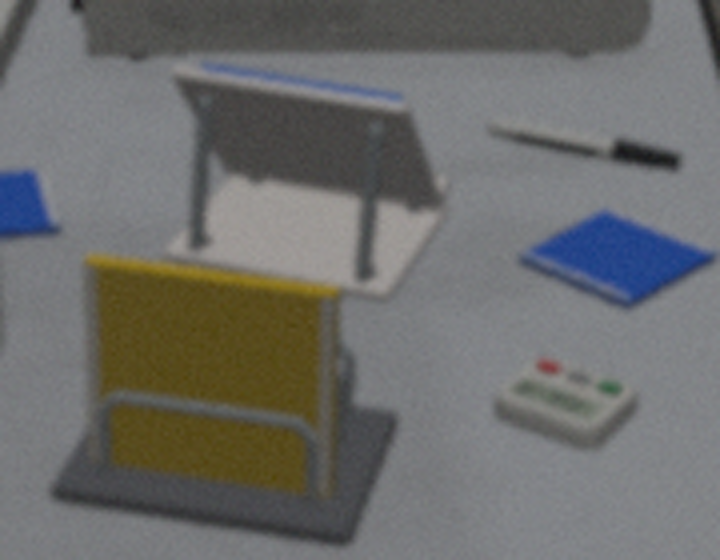

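The crop confirms it: the plate with side strips on the sloping stand is the right one. The rack's empty slot lies between the two wire hoops nearer the stand. Now the positions.

```bash
cat > m.py <<'E'
from h import *
a=ld('s0');b=ld('d0')
S=lambda x,y:(x/3.3+195-.35,y/3.3+155-.35)
D=lambda x,y:(x/4+200-.37,y/4+140-.37)
f=lambda p:np.round(np.array(p)*1e3,1)
print('top L',[f(v) for v in two(a,S(310,330),b,D(403,103))],'top R',[f(v) for v in two(a,S(527,272),b,D(175,70))])
for n,p in(('FL',(370,565)),('FR',(570,492))): print('stand front',n,f(onz(a,S(*p),0)))
for n,p in(('BL',(388,296)),('BR',(170,248))): print('stand back',n,f(onz(b,D(*p),0)))
for n,p in(('L',(120,188)),('F',(180,290)),('R',(365,217))): print('rack sc',n,f(onz(a,S(*p),.006)))
for n,p in(('a',(53,490)),('b',(350,540)),('c',(397,415))): print('rack side',n,f(onz(b,D(*p),.006)))
# yellow top corners, two views
print('yel',[f(v) for v in two(a,S(138,86),b,D(337,294))],[f(v) for v in two(a,S(300,34),b,D(88,257))])
for n,p in(('F0',(190,222)),('F1',(330,174)),('M0',(180,200)),('M1',(320,152))): print('hoop',n,f(onz(a,S(*p),.060)))
# blue quad on z? top edge of blue: plane later
print('salt cap',f(onz(a,S(498,105),.105)),'bottle base',f(onz(a,S(490,195),.0)),'timer',f(onz(a,S(85,368),.018)))
E
python3 m.py
```

```text
top L [array([484.6, -37.3, 122.8]), np.float64(0.1)] top R [array([625.1, -83.8, 119.3]), np.float64(2.3)]
stand front FL [ 455.9 -139.2    0. ]
stand front FR [ 596.5 -178.8   -0. ]
stand back BL [489.1 -24.7   0. ]
stand back BR [628.1 -75.7   0. ]
rack sc L [501.8 233.4   6. ]
rack sc F [482.6 119.6   6. ]
rack sc R [636.5  92.7   6. ]
rack side a [657.5 206.9   6. ]
rack side b [502.4 238.9   6. ]
rack side c [481.1 119.8   6. ]
yel [array([513.8, 207.1, 129.4]), np.float64(2.0)] [array([639.8, 180.2, 130. ]), np.float64(1.6)]
hoop F0 [502.4 129.6  60. ]
hoop F1 [611.7 105.6  60. ]
hoop M0 [508.5 151.7  60. ]
hoop M1 [619.6 128.   60. ]
salt cap [726.3  52.8 105. ] bottle base [732.8  54.8   0. ] timer [385.6  93.7  18. ]
```

Request:
{"api": "carry_out", "payload": {"hand": [85,85,85,85], "dp": [[-1,-0.62,-0.4],[-1,-0.62,-0.4],[-1,-0.62,-0.4],[-1,-0.62,-0.4]], "rot": [[0,0,0],[0,0,0],[0,0,0],[0,0,0]]}}

```text
clock: 0.65
eef_pos: [0.3178, 0.4523, 0.2935]
tool_rot: [0.001, 0.168, 0.986, 0.001]
wrist_force: [-0.6, 0.0, -0.2]
width: 0.995
grasp_force: 0.0
```

Request:
{"api": "carry_out", "payload": {"hand": [85,85,85,85], "dp": [[-1,-0.62,0],[-1,-0.62,0],[-1,-0.62,0],[-1,-0.62,0]], "rot": [[0,0,0],[0,0,0],[0,0,0],[0,0,0]]}}

```text
clock: 1.15
eef_pos: [0.4277, 0.3156, 0.2903]
tool_rot: [-0.001, 0.167, 0.986, -0.0]
wrist_force: [-0.3, 0.6, 0.7]
width: 0.998
grasp_force: 0.0
```

Request:
{"api": "carry_out", "payload": {"hand": [0,0,0,0,0], "dp": [[-0.91,-0.62,0],[-0.91,-0.62,0],[-0.91,-0.62,0],[-0.91,-0.62,0],[-0.91,-0.62,0]], "rot": [[0,0,0],[0,0,0],[0,0,0],[0,0,0],[0,0,0]]}}

```text
clock: 1.78
eef_pos: [0.5246, 0.1864, 0.2907]
tool_rot: [-0.001, 0.164, 0.986, 0.0]
wrist_force: [-0.9, -0.6, 0.5]
width: 0.003
grasp_force: 0.0
```

Run:
```python
from h import *
from bench import r
s=r.read_state();print(s['clock'],s['eef_pos'],s['tool_rot'],s['joint_positions'].round(2))
w=cap('wrist','w1'); 
w0=ld('w0'); print(w['camera_matrix'], -np.array(w['R']).T@w['t'])
```

```text
1.775 [0.52461907 0.18640321 0.29073999] [-7.01796926e-04  1.64367533e-01  9.86398900e-01  1.77508283e-04] [ 0.21 -0.14  1.7   0.    1.58 -1.03]
[[312.82570856   0.         277.05987778]
 [  0.         312.82570856 206.85248716]
 [  0.           0.           1.        ]] [0.45219832 0.21010039 0.43303236]
```

View pics/w1.png

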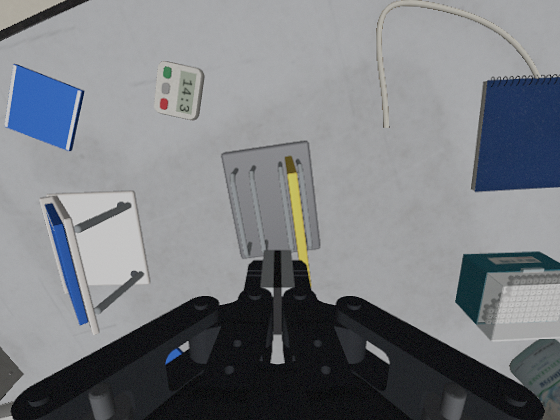

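The wrist view shows the rack at (222..320, 142..255), with the empty slot's hoops at about columns 235 and 253 and the yellow plate at (298,210). The stand's base edge runs (133,191)-(149,284), and the plate shows edge-on at (65,265). I'll measure the hoops and stand from this view.

```bash
cat > m2.py <<'E'
from h import *
w=ld('w1');f=lambda p:np.round(np.array(p)*1e3,1)
g=cv2.cvtColor(w['img'],cv2.COLOR_RGB2GRAY).astype(float)
g=cv2.GaussianBlur(g,(0,0),.8)
for v in range(168,250,8):
    row=g[v]; pk=[(u,int(row[u])) for u in range(222,325) if row[u]>row[u-1] and row[u]>=row[u+1] and row[u]-min(row[u-5:u+6])>8]
    print(v,pk)
for n,p in(('BL',(133,191)),('BR',(149,284))): print('stand back',n,f(onz(w,p,0)))
for n,p in(('a',(222,154)),('b',(307,142)),('c',(320,247)),): print('rack',n,f(onz(w,p,.012)))
print('board topL',f(onz(w,(63,197),.124)),'R',f(onz(w,(96,331),.124)))
E
python3 m2.py
```

```text
168 [(230, 134), (240, 133), (248, 134), (261, 134), (272, 134), (280, 134), (284, 129), (300, 136), (305, 133), (307, 133), (314, 162)]
176 [(222, 162), (228, 131), (231, 136), (239, 133), (244, 133), (246, 133), (251, 136), (256, 133), (281, 141), (290, 181), (301, 143), (308, 132), (315, 161), (317, 161)]
184 [(224, 163), (232, 143), (238, 131), (252, 143), (282, 144), (291, 181), (302, 144), (309, 130), (315, 160)]
192 [(224, 162), (234, 142), (239, 130), (253, 142), (283, 143), (292, 180), (303, 143), (309, 129)]
200 [(226, 160), (235, 142), (242, 130), (255, 141), (263, 130), (284, 143), (293, 180), (304, 143), (309, 128), (317, 161)]
208 [(228, 160), (237, 142), (242, 129), (256, 143), (285, 142), (294, 180), (305, 143), (311, 126), (318, 161)]
216 [(230, 159), (238, 144), (258, 141), (287, 141), (296, 179), (299, 178), (306, 143), (311, 125), (319, 161)]
224 [(231, 159), (240, 142), (247, 126), (259, 143), (266, 126), (288, 141), (297, 179), (300, 178), (307, 143), (313, 123), (320, 157)]
232 [(230, 161), (233, 161), (241, 142), (260, 142), (289, 142), (298, 178), (308, 142), (313, 121)]
240 [(243, 142), (262, 142), (270, 124), (290, 143), (299, 177), (302, 177), (309, 142), (315, 122)]
248 [(236, 160), (244, 142), (253, 122), (263, 143), (270, 120), (272, 120), (291, 137), (300, 177), (310, 128), (322, 160)]
stand back BL [489.2 -21.3   0. ]
stand back BR [634.  -66.3   0. ]
rack a [481.3 122.2  12. ]
rack b [503.2 234.7  12. ]
rack c [654.3 207.6  12. ]
board topL [460.2 -28.  124. ] R [619.7 -77.4 124. ]
```

```bash
cat >> m2.py <<'E'
print('---')
for z in (.063,):
    p=[onz(w,q,z) for q in ((232.3,184),(252,184),(244,248),(263.3,248))]
    print([f(x) for x in p]); A=(p[0]+p[1])/2;B=(p[2]+p[3])/2
    d=(B-A)[:2];d/=np.linalg.norm(d);print('slot yaw',np.degrees(np.arctan2(d[1],d[0])))
    C=np.array([.5685,.1645]);n=np.array([-d[1],d[0]]);print('slot line y rel rack centre',((A[:2]-C)@n)*1e3,'slot mid',f(C+n*((A[:2]-C)@n)))
# plate in scene: intersect blue edges with plate front plane
a=ld('s0');yw=np.radians(-17.5);X=np.array([np.cos(yw),np.sin(yw),0]);Y=np.array([-X[1],X[0],0]);Z=np.array([0,0,1])
c0=np.array([.5423,-.1055,0]);foot=c0-.039*Y+.022*Z;N=-.766*Y+.643*Z;U=.643*Y+.766*Z
S=lambda x,y:(x/3.3+195-.35,y/3.3+155-.35)
for n,p,h in(('bl',(375,527),.01),('tl',(332,352),.01),('tr',(517,296),.01),('br',(553,468),.01),('stripR',(562,462),.01),('boardTL',(310,330),0),('boardTR',(527,272),0)):
    o,dd=ray(a,S(*p));P=o+dd*((foot+h*N-o)@N)/(dd@N);print(n,'x',f((P-foot)@X),'s',f((P-foot)@U))
E
python3 m2.py | sed -n '/---/,$p'
```

```text
---
[array([515.5, 131.2,  63. ]), array([523.3, 153.7,  63. ]), array([599.3, 114.6,  63. ]), array([607.4, 138.2,  63. ])]
slot yaw -10.83734517115046
slot line y rel rack centre -30.88944954168707 slot mid [562.7 134.2]
bl x -65.6 s -0.9
tl x -67.5 s 118.5
tr x 58.9 s 119.4
br x 60.2 s -0.4
stripR x 67.2 s 1.6
boardTL x -75.9 s 133.3
boardTR x 72.7 s 130.1
```

```bash
cat >> h.py <<'E'
yw=np.radians(-17.5);X=np.array([np.cos(yw),np.sin(yw),0]);Y=np.array([-X[1],X[0],0]);Z=np.array([0,0,1.])
c0=np.array([.5423,-.1055,0]);foot=c0-.039*Y+.022*Z;N=-.766*Y+.643*Z;U=.643*Y+.766*Z
slot=np.array([.5627,.1342,.012]);ys=np.radians(-10.9);SX=np.array([np.cos(ys),np.sin(ys),0]);SY=np.array([-SX[1],SX[0],0])
def go(P,R=None):
    from bench import r
    s=r.read_state();q=s['tool_rot'];Rc=Rn.from_quat(q,scalar_first=True)
    print('t',s['clock'],'at',s['eef_pos'].round(4),'dp',(Rc.inv().apply(np.array(P)-s['eef_pos'])/.15).round(3))
    if R is not None: print('rot',((Rc.inv()*Rn.from_matrix(R)).as_rotvec()/(np.pi/2)).round(3))
E
python3 - <<'E'
from h import *
R=np.c_[-X,Y,-Z]; print(np.linalg.det(R)); go(c0+.084*X-.045*Y+.2*Z,R)
E
```

```text
1.0
t 1.825 at [0.5245 0.1866 0.2909] dp [-1.31  -2.09   0.605]
rot [ 0.    -0.001 -0.015]
```

Request:
{"api": "carry_out", "payload": {"hand": [0,0,0,0], "dp": [[-0.65,-1,0],[-0.65,-1,0],[-0.65,-1,0],[-0.65,-1,0]], "rot": [[0,0,-0.015],[0,0,-0.015],[0,0,-0.015],[0,0,-0.015]]}}

```text
clock: 2.33
eef_pos: [0.5688, 0.0101, 0.2911]
tool_rot: [-0.0, 0.155, 0.988, -0.0]
wrist_force: [-1.2, 0.0, -0.1]
width: 0.002
grasp_force: 0.0
```

Request:
{"api": "carry_out", "payload": {"hand": [0,0,0,0,0], "dp": [[-0.65,-1,0.6],[-0.65,-1,0.6],[-0.65,-1,0.6],[-0.65,-1,0.6],[-0.65,-1,0.6]], "rot": [[0,0,0],[0,0,0],[0,0,0],[0,0,0],[0,0,0]]}}

```text
clock: 2.95
eef_pos: [0.6162, -0.1594, 0.2008]
tool_rot: [-0.001, 0.153, 0.988, 0.001]
wrist_force: [0.0, 0.5, -0.4]
width: 0.001
grasp_force: 0.0
```

Run:
```python
from h import *
R=np.c_[-X,Y,-Z]; go(c0+.084*X-.045*Y+.045*Z,R)
cap('wrist','w2')
```

```text
t 2.95 at [ 0.6162 -0.1594  0.2008] dp [ 0.016 -0.106  1.039]
rot [ 0.001 -0.001 -0.001]
```

View pics/w2.png

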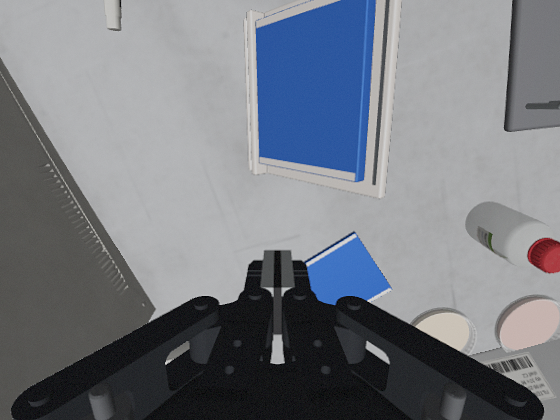

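The view shows the stand's +x end, with the board's top corner at (385,197) and the ledge end at (252,173). The plate's strip edge runs (258,165)-(358,181), and the closed fingertips at (277,255) are clear of both.

Run:
```python
from h import *
c=ld('w2')
for n,P in (('boardTR',foot+.075*X+.134*U),('ledgeR tip',foot+.075*X+.014*N),('plate tr front',foot+.064*X+.12*U+.01*N),('plate br front',foot+.064*X+.01*N)): print(n,proj(c,P)[0].round(1))
for n,p,h in (('boardTR',(385,197),0),('ledge',(254,174),.014),('plate tr',(358,181),.01),('plate br',(258,164),.01)):
    o,d=ray(c,p);P=o+d*((foot+h*N-o)@N)/(d@N);print(n,'x',((P-foot)@X*1e3).round(1),'s',((P-foot)@U*1e3).round(1))
```

```text
boardTR [382.8 202.6]
ledgeR tip [257.7 176.7]
plate tr front [359.8 186.6]
plate br front [260.6 165.5]
boardTR x 70.5 s 135.3
ledge x 73.1 s -6.3
plate tr x 60.1 s 118.1
plate br x 63.0 s -4.4
```

Request:
{"api": "carry_out", "payload": {"hand": [0,0,0,0,0], "dp": [[0,-0.12,0.3],[0,-0.12,0.7],[0,-0.12,1.0],[0,-0.12,1.0],[0,-0.12,1.0]], "rot": [[0,0,0],[0,0,0],[0,0,0],[0,0,0],[0,0,0]]}}

```text
clock: 3.62
eef_pos: [0.6127, -0.1777, 0.0545]
tool_rot: [0.002, 0.153, 0.988, -0.0]
wrist_force: [0.0, -0.3, 0.6]
width: 0.001
grasp_force: 0.0
```

```bash
sed -i 's/^c0=.*;foot=c0-.039/c0=np.array([.5423,-.1055,0])-.002*X;foot=c0-.040/' h.py
python3 - <<'E'
from h import *
from bench import r
go(c0+.030*X-.046*Y+.047*Z,np.c_[-X,Y,-Z]); print(r.read_state()['wrist_force'], (r.read_state()['eef_pos']-c0)@np.c_[X,Y,Z])
E
```

```text
t 3.625 at [ 0.6127 -0.1777  0.0545] dp [0.406 0.011 0.048]
rot [-0.     0.003 -0.001]
[ 0.01921479 -0.31392814  0.55256188] [ 0.09082889 -0.04771605  0.05453024]
```

Request:
{"api": "carry_out", "payload": {"hand": [0,0,0,0,0], "dp": [[0.05,0.01,0.04],[0.09,0.01,0.04],[0.13,0.01,0.04],[0.17,0.01,0.04],[0.2,0.01,0.04]], "rot": [[0,0,0],[0,0,0],[0,0,0],[0,0,0],[0,0,0]]}}

```text
clock: 4.25
eef_pos: [0.5821, -0.1677, 0.0454]
tool_rot: [0.0, 0.154, 0.988, -0.0]
wrist_force: [0.0, -0.3, -0.3]
width: 0.002
grasp_force: 0.0
```

Run:
```python
from h import *
from bench import r
go(c0+.026*X-.046*Y+.047*Z); print(r.read_state()['wrist_force'])
c=cap('scene','s1');hsv=cv2.cvtColor(c['img'],cv2.COLOR_RGB2HSV)
m=cv2.inRange(hsv,(105,140,60),(125,255,255))
for k in cv2.findContours(m,0,2)[0]:
    if cv2.contourArea(k)>1500:
        for q in cv2.approxPolyDP(k,0.03*cv2.arcLength(k,True),True)[:,0].tolist():
            o,d=ray(c,q);P=o+d*((foot+.01*N-o)@N)/(d@N);print(q,'x',((P-foot)@X*1e3).round(1),'s',((P-foot)@U*1e3).round(1))
```

```text
t 4.25 at [ 0.5821 -0.1677  0.0454] dp [ 0.218  0.009 -0.011]
[ 0.04978588 -0.31391182 -0.27348609]
[349, 246] x 54.8 s 118.2
[298, 261] x -60.0 s 118.4
[311, 312] x -57.0 s 3.2
[358, 297] x 52.2 s 2.5
```

The plate has not moved and the force reads zero, so the closed fingers are thinner than I assumed and passed in front of it. I'll back out, move closer to the board and push again.

Request:
{"api": "carry_out", "payload": {"hand": [0,0,0,0,0], "dp": [[-0.2,0,0],[-0.2,0,0],[-0.2,0.07,0],[-0.2,0.07,0],[-0.2,0.07,0]], "rot": [[0,0,0],[0,0,0],[0,0,0],[0,0,0],[0,0,0]]}}

```text
clock: 4.92
eef_pos: [0.6139, -0.1665, 0.0452]
tool_rot: [-0.0, 0.153, 0.988, -0.0]
wrist_force: [-0.7, 0.8, 0.6]
width: -0.002
grasp_force: 0.0
```

Request:
{"api": "carry_out", "payload": {"hand": [0,0,0,0,0], "dp": [[0.05,0,0],[0.09,0,0],[0.13,0,0],[0.17,0,0],[0.21,0,0]], "rot": [[0,0,0],[0,0,0],[0,0,0],[0,0,0],[0,0,0]]}}

```text
clock: 5.55
eef_pos: [0.584, -0.1574, 0.0454]
tool_rot: [0.0, 0.154, 0.988, -0.0]
wrist_force: [1.4, -1.0, -0.7]
width: 0.0
grasp_force: 0.6
```

```bash
cat > pl.py <<'E'
from h import *
from bench import r
import sys
go(c0+.026*X-.036*Y+.047*Z); print(r.read_state()['wrist_force'])
c=cap('scene',sys.argv[1]);hsv=cv2.cvtColor(c['img'],cv2.COLOR_RGB2HSV)
m=cv2.inRange(hsv,(105,140,60),(125,255,255))
for k in cv2.findContours(m,0,2)[0]:
    if cv2.contourArea(k)>1500:
        for q in cv2.approxPolyDP(k,0.03*cv2.arcLength(k,True),True)[:,0].tolist():
            o,d=ray(c,q);P=o+d*((foot+.01*N-o)@N)/(d@N);print(q,'x',((P-foot)@X*1e3).round(1),'s',((P-foot)@U*1e3).round(1))
E
python3 pl.py s2
```

```text
t 5.55 at [ 0.584  -0.1574  0.0454] dp [ 0.209  0.006 -0.011]
[ 1.3734656  -1.01872348 -0.7313741 ]
[342, 248] x 38.7 s 118.4
[290, 263] x -77.2 s 119.1
[304, 315] x -73.1 s 1.6
[351, 299] x 35.6 s 3.2
```

Request:
{"api": "carry_out", "payload": {"hand": [0,0,0,0,0], "dp": [[0.05,0,0],[0.1,0,0],[0.14,0,0],[0.18,0,0],[0.2,0,0]], "rot": [[0,0,0],[0,0,0],[0,0,0],[0,0,0],[0,0,0]]}}

```text
clock: 6.22
eef_pos: [0.5554, -0.1482, 0.0454]
tool_rot: [0.0, 0.154, 0.988, -0.0]
wrist_force: [1.4, -1.5, 0.2]
width: 0.004
grasp_force: 0.8
```

Request:
{"api": "carry_out", "payload": {"hand": [0,0,0], "dp": [[0,0,0],[0,0,0],[0,0,0]], "rot": [[0,0,0],[0,0,0],[0,0,0]]}}

```text
clock: 6.6
eef_pos: [0.5556, -0.148, 0.0451]
tool_rot: [-0.0, 0.153, 0.988, 0.0]
wrist_force: [-0.1, 0.4, -0.2]
width: 0.003
grasp_force: 0.1
```

```bash
python3 pl.py s3
```

```text
t 6.6 at [ 0.5556 -0.148   0.0451] dp [ 0.01   0.004 -0.013]
[-0.07979548  0.4001589  -0.15719537]
[328, 252] x 6.8 s 118.7
[274, 268] x -111.8 s 118.4
[290, 320] x -104.6 s 0.5
[338, 304] x 4.7 s 1.6
```

Centre is now at about x = -50 mm, so roughly 40 mm of the plate sticks out at the -x end. Now back off and go to the pregrasp pose.

Request:
{"api": "carry_out", "payload": {"hand": [0,0,0,0,0], "dp": [[-0.12,-0.03,0],[-0.12,-0.1,-0.1],[-0.12,-0.1,-0.5],[-0.12,-0.1,-1],[-0.12,-0.1,-1]], "rot": [[0,0,0],[0,0,0],[0,0,0],[0,0,0],[0,0,0]]}}

```text
clock: 7.28
eef_pos: [0.5706, -0.1694, 0.2029]
tool_rot: [0.005, 0.154, 0.988, -0.001]
wrist_force: [-0.9, 0.2, 0.5]
width: -0.003
grasp_force: 0.0
```

Run:
```python
from h import *
go(foot-.097*X+.172*U+.005*N+.05*Z,np.c_[-X,-N,-U])
```

```text
t 7.275 at [ 0.5706 -0.1694  0.2029] dp [ 0.97   0.792 -0.038]
rot [ 0.444  0.006 -0.004]
```

Request:
{"api": "carry_out", "payload": {"hand": [50,50,50,50,50], "dp": [[0.4,0.25,-0.3],[0.7,0.5,-0.3],[0.97,0.79,-0.3],[0.97,0.79,-0.15],[0.97,0.79,-0.04]], "rot": [[0,0,0],[0.1,0,0],[0.2,0,0],[0.32,0,0],[0.444,0,0]]}}

```text
clock: 7.9
eef_pos: [0.4649, -0.0099, 0.2019]
tool_rot: [-0.051, 0.144, 0.929, -0.336]
wrist_force: [0.5, -0.4, -0.3]
width: 0.585
grasp_force: 0.0
```

Run:
```python
from h import *
go(foot-.097*X+.172*U+.005*N,np.c_[-X,-N,-U])
```

```text
t 7.9 at [ 0.4649 -0.0099  0.2019] dp [-0.023  0.186  0.235]
rot [ 0.003  0.001 -0.001]
```

Request:
{"api": "carry_out", "payload": {"hand": [50,50,50,50], "dp": [[-0.02,0.19,0.1],[-0.02,0.19,0.2],[-0.02,0.19,0.23],[-0.02,0.19,0.23]], "rot": [[0,0,0],[0,0,0],[0,0,0],[0,0,0]]}}

```text
clock: 8.4
eef_pos: [0.4685, -0.0128, 0.1576]
tool_rot: [-0.051, 0.146, 0.93, -0.334]
wrist_force: [0.7, -0.1, 0.3]
width: 0.584
grasp_force: 0.0
```

Run:
```python
from h import *
go(foot-.097*X+.072*U+.005*N,np.c_[-X,-N,-U]);a=cap('scene','s4');b=cap('wrist','w4')
cv2.imwrite('pics/v4.png',np.hstack([cv2.resize(a['img'][180:340,210:400],(400,337),interpolation=cv2.INTER_CUBIC),cv2.resize(b['img'],(400,300))[:,:] if 0 else cv2.resize(b['img'],(400,337))])[:,:,::-1])
```

```text
t 8.4 at [ 0.4685 -0.0128  0.1576] dp [ 0.003 -0.001  0.668]
rot [ 0.006 -0.001 -0.003]
```

View pics/v4.png

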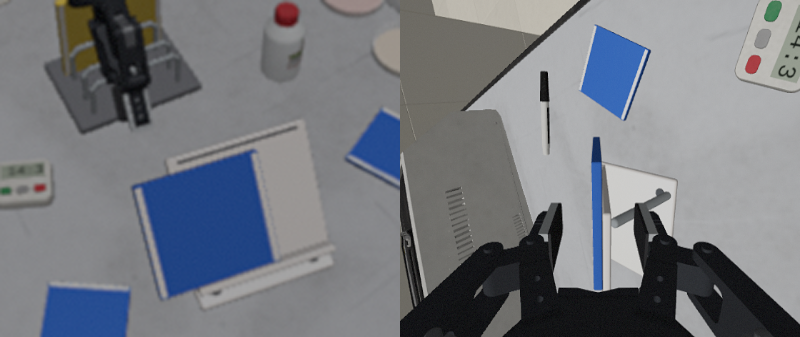

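The left half shows the plate sticking out past the board's left end. The right half shows it edge-on at column 598, midway between the open fingers (550 and 645), and the rear finger's path clears the board end. I'll advance and close.

Request:
{"api": "carry_out", "payload": {"hand": [50,50,50,50,50], "dp": [[0,0,0.2],[0,0,0.4],[0,0,0.55],[0,0,0.66],[0,0,0.66]], "rot": [[0,0,0],[0,0,0],[0,0,0],[0,0,0],[0,0,0]]}}

```text
clock: 9.12
eef_pos: [0.4488, -0.0722, 0.0799]
tool_rot: [-0.052, 0.145, 0.93, -0.334]
wrist_force: [1.8, -0.5, -0.1]
width: 0.586
grasp_force: 0.0
```

Request:
{"api": "carry_out", "payload": {"hand": [0,0,0,0,0], "dp": [[0,0,0],[0,0,0],[0,0,0],[0,0,0],[0,0,0]], "rot": [[0,0,0],[0,0,0],[0,0,0],[0,0,0],[0,0,0]]}}

```text
clock: 9.75
eef_pos: [0.4499, -0.073, 0.0827]
tool_rot: [-0.052, 0.145, 0.929, -0.336]
wrist_force: [-3.0, -4.9, 7.2]
width: 0.113
grasp_force: 60.1
```

Gripped: opening 9.6 mm, 60 N. Lift off along the normal, then up.

Request:
{"api": "carry_out", "payload": {"hand": [0,0,0,0,0], "dp": [[0,-0.05,-0.02],[0,-0.12,-0.06],[0,-0.2,-0.15],[0,-0.3,-0.3],[0,-0.3,-0.3]], "rot": [[0,0,0],[0,0,0],[0,0,0],[0,0,0],[0,0,0]]}}

```text
clock: 10.38
eef_pos: [0.4496, -0.0774, 0.1466]
tool_rot: [-0.049, 0.145, 0.93, -0.333]
wrist_force: [-0.1, -1.1, -1.7]
width: 0.108
grasp_force: 59.6
```

Request:
{"api": "carry_out", "payload": {"hand": [0,0,0,0,0], "dp": [[0,-0.15,-0.2],[0,-0.3,-0.4],[0,-0.45,-0.6],[0,-0.6,-0.7],[0,-0.6,-0.7]], "rot": [[0,0,0],[0,0,0],[0,0,0],[0,0,0],[0,0,0]]}}

```text
clock: 11.0
eef_pos: [0.4474, -0.0802, 0.2833]
tool_rot: [-0.05, 0.145, 0.93, -0.333]
wrist_force: [-0.2, 0.7, -2.6]
width: 0.114
grasp_force: 59.7
```

Run:
```python
from h import *
from bench import r
s=r.read_state();print(s['width'],s['grasp_force'],s['wrist_force'])
T=slot-.047*SX+.072*Z+.13*Z
go(T,np.c_[-SX,SY,-Z])
```

```text
0.11369683781908181 59.747657775878906 [-0.18798996  0.6925388  -2.57130407]
t 11.0 at [ 0.4474 -0.0802  0.2833] dp [ 0.015  1.498 -0.632]
rot [-0.437 -0.024 -0.073]
```

Request:
{"api": "carry_out", "payload": {"hand": [0,0,0,0,0], "dp": [[0,0,0],[0,0,0],[0,0,0],[0,0,0],[0,0,0]], "rot": [[-0.1,-0.006,-0.018],[-0.2,-0.012,-0.036],[-0.3,-0.018,-0.054],[-0.4,-0.022,-0.067],[-0.437,-0.024,-0.073]]}}

```text
clock: 11.62
eef_pos: [0.4458, -0.0808, 0.2796]
tool_rot: [-0.003, 0.096, 0.995, 0.001]
wrist_force: [0.7, 0.4, -2.4]
width: 0.108
grasp_force: 59.6
```

Run:
```python
from h import *
T=slot-.047*SX+.072*Z+.13*Z
go(T,np.c_[-SX,SY,-Z])
```

```text
t 11.625 at [ 0.4458 -0.0808  0.2796] dp [-0.18   1.555  0.438]
rot [ 0.001 -0.004 -0.001]
```

Request:
{"api": "carry_out", "payload": {"hand": [0,0,0,0,0], "dp": [[-0.05,0.25,0],[-0.1,0.5,0],[-0.15,0.75,0],[-0.18,0.95,0],[-0.18,0.95,0]], "rot": [[0,0,0],[0,0,0],[0,0,0],[0,0,0],[0,0,0]]}}

```text
clock: 12.25
eef_pos: [0.4993, 0.0563, 0.2784]
tool_rot: [-0.004, 0.094, 0.996, -0.001]
wrist_force: [-0.5, -1.5, -2.0]
width: 0.108
grasp_force: 59.8
```

Request:
{"api": "carry_out", "payload": {"hand": [0,0,0,0,0], "dp": [[0,0.2,0],[0,0.4,0],[0,0.55,0.15],[0,0.61,0.3],[0,0.61,0.4]], "rot": [[0,0,0],[0,0,0],[0,0,0],[0,0,0],[0,0,0]]}}

```text
clock: 12.88
eef_pos: [0.5159, 0.144, 0.2182]
tool_rot: [-0.004, 0.095, 0.995, -0.001]
wrist_force: [0.3, -0.5, -1.8]
width: 0.106
grasp_force: 59.7
```

Run:
```python
from h import *
T=slot-.047*SX+.072*Z+.06*Z
go(T,np.c_[-SX,SY,-Z])
a=cap('scene','s5');b=cap('side','d5');w=cap('wrist','w5')
f=lambda im:cv2.resize(im,(400,300),interpolation=cv2.INTER_CUBIC)
cv2.imwrite('pics/v5.png',np.vstack([np.hstack([f(a['img'][130:265,200:380]),f(b['img'][140:290,180:380])]),np.hstack([f(w['img'][60:330,150:510]),f(w['img'])])])[:,:,::-1])
```

```text
t 12.875 at [0.5159 0.144  0.2182] dp [-0.009 -0.003  0.495]
rot [-0.002 -0.005  0.   ]
```

View pics/v5.png

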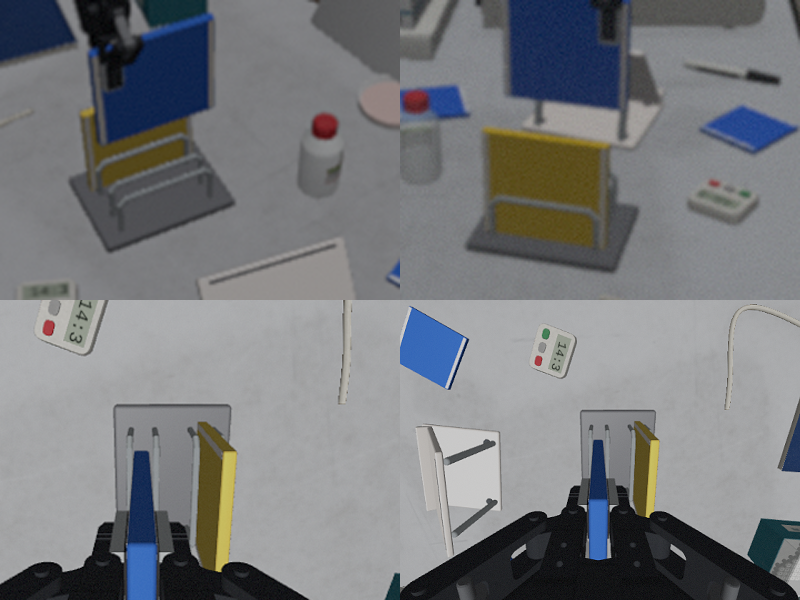

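The plate is held nearly upright above the empty slot, and the wrist view (bottom left) shows its lower edge at (142,453) between the two hoops (131 and 155). I'll measure its lower edge from two views before lowering.

Run:
```python
from h import *
a,b,w=ld('s5'),ld('d5'),ld('w5')
S=lambda x,y:(200+x*.45,130+y*.45); W=lambda x,y:(150+x*.9,60+(y-300)*.9); D=lambda x,y:(180+(x-400)*.5,140+y*.5)
def rel(P): d=P-slot; return (np.array([d@SX,d@SY,d[2]])*1e3).round(1)
p,e=two(a,S(104,142),w,W(134,453));print('bottom -x front',rel(p),e*1e3)
# exact blue borders: scene lower edge endpoints on plate's front plane y=-5
for n,q in(('bl',(104,142)),('br',(213,107)),('tl',(92,52)),('tr',(212,14))):
    o,d=ray(a,S(*q));t=((slot-.005*SY-o)@SY)/(d@SY);print(n,rel(o+d*t))
for n,q in(('side b +x',(505,95)),('side b -x',(627,108))):
    o,d=ray(b,D(*q));t=((slot+.005*SY-o)@SY)/(d@SY);print(n,rel(o+d*t))
g=cv2.GaussianBlur(cv2.cvtColor(w['img'],cv2.COLOR_RGB2GRAY).astype(float),(0,0),.8)
for v in (185,193,196,200,206):
    print(v,[int(u) for u in range(255,335) if g[v][u]>g[v][u-1] and g[v][u]>=g[v][u+1] and g[v][u]-min(g[v][u-5:u+6])>6], 'pred hoops/floor', [ ])
for y in(-.0125,.0125): print('hoop pred',[proj(w,slot+x*SX+y*SY+.050*Z)[0].round(1).tolist() for x in(-.055,-.04,-.02)])
print('plate bottom pred',[proj(w,slot+.0-.065*SX+y*SY+Z*(.2182-.084))[0].round(1).tolist() for y in(-.005,.005)])
m=cv2.inRange(cv2.cvtColor(w['img'],cv2.COLOR_RGB2HSV),(100,120,30),(130,255,255))
for v in (200,204,210,220): u=np.flatnonzero(m[v,240:320])+240; print(v,u.min() if len(u) else 0,u.max() if len(u) else 0)
```

```text
bottom -x front [-63.5  -5.8 134.8] 4.402692829854933
bl [-61.1  -5.  134.5]
br [ 62.9  -5.  130.8]
tl [-64.   -5.  254.4]
tr [ 60.4  -5.  254.9]
side b +x [ 61.    5.  128.8]
side b -x [-68.8   5.  131.6]
185 [258, 266, 272, 284, 290, 296, 319, 326] pred hoops/floor []
193 [257, 260, 266, 272, 290, 299, 319, 327] pred hoops/floor []
196 [257, 266, 286, 290, 296, 298, 320, 327] pred hoops/floor []
200 [258, 266, 290, 296, 326] pred hoops/floor []
206 [257, 260, 266, 290, 326] pred hoops/floor []
hoop pred [[265.7, 185.7], [265.9, 200.5], [266.1, 219.6]]
hoop pred [[291.3, 185.7], [291.1, 200.5], [290.9, 219.6]]
plate bottom pred [[271.5, 198.5], [285.6, 198.5]]
200 271 283
204 270 283
210 270 284
220 269 285
```

Request:
{"api": "carry_out", "payload": {"hand": [0,0,0,0,0], "dp": [[0,0.005,0.12],[0,0.005,0.25],[0,0.005,0.37],[0,0.005,0.48],[0,0.005,0.48]], "rot": [[0,0.005,0],[0,0.005,0],[0,0.005,0],[0,0.005,0],[0,0.005,0]]}}

```text
clock: 13.65
eef_pos: [0.5157, 0.1449, 0.1468]
tool_rot: [-0.008, 0.095, 0.995, -0.001]
wrist_force: [-0.4, -0.8, -2.3]
width: 0.108
grasp_force: 59.6
```

Request:
{"api": "carry_out", "payload": {"hand": [0,0,0,0,0], "dp": [[0,0,0.1],[0,0,0.2],[0,0,0.28],[0,0,0.36],[0,0,0.36]], "rot": [[0,0,0],[0,0,0],[0,0,0],[0,0,0],[0,0,0]]}}

```text
clock: 14.28
eef_pos: [0.5155, 0.145, 0.0937]
tool_rot: [-0.007, 0.095, 0.995, -0.001]
wrist_force: [-0.2, -0.2, -2.4]
width: 0.11
grasp_force: 59.7
```

Run:
```python
from h import *
from bench import r
go(slot-.047*SX+.072*Z,np.c_[-SX,SY,-Z]);print(r.read_state()['wrist_force'])
```

```text
t 14.275 at [0.5155 0.145  0.0937] dp [-0.011 -0.011  0.064]
rot [-0.002 -0.009  0.   ]
[-0.17139916 -0.15210632 -2.39788231]
```

Request:
{"api": "carry_out", "payload": {"hand": [0,0,0,0], "dp": [[0,0,0.015],[0,0,0.03],[0,0,0.04],[0,0,0.04]], "rot": [[0,0,0],[0,0,0],[0,0,0],[0,0,0]]}}

```text
clock: 14.78
eef_pos: [0.5164, 0.1452, 0.0893]
tool_rot: [-0.006, 0.095, 0.995, -0.0]
wrist_force: [0.9, -0.2, -1.5]
width: 0.11
grasp_force: 59.7
```

Request:
{"api": "carry_out", "payload": {"hand": [0,0,0], "dp": [[0,0,0.01],[0,0,0.015],[0,0,0.015]], "rot": [[0,0,0],[0,0,0],[0,0,0]]}}

```text
clock: 15.15
eef_pos: [0.5165, 0.1452, 0.0876]
tool_rot: [-0.005, 0.095, 0.995, -0.0]
wrist_force: [-1.8, 0.3, 3.5]
width: 0.109
grasp_force: 60.4
```

Request:
{"api": "carry_out", "payload": {"hand": [0,0,0], "dp": [[0,0,0.01],[0,0,0.01],[0,0,0.01]], "rot": [[0,0,0],[0,0,0],[0,0,0]]}}

```text
clock: 15.52
eef_pos: [0.5167, 0.1454, 0.0876]
tool_rot: [-0.006, 0.095, 0.995, -0.0]
wrist_force: [-5.9, -0.8, 10.5]
width: 0.111
grasp_force: 61.5
```

```bash
cat > ck.py <<'E'
from h import *
from bench import r
import sys
t=sys.argv[1]
a=cap('scene','s'+t);b=cap('side','d'+t);w=cap('wrist','w'+t)
f=lambda im:cv2.resize(im,(400,300),interpolation=cv2.INTER_CUBIC)
cv2.imwrite(f'pics/v{t}.png',np.vstack([np.hstack([f(a['img'][130:265,200:380]),f(b['img'][140:290,180:380])]),np.hstack([f(w['img'][60:330,150:510]),f(w['img'])])])[:,:,::-1])
E
python3 ck.py 6
```

```text
(no output)
```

View pics/v6.png

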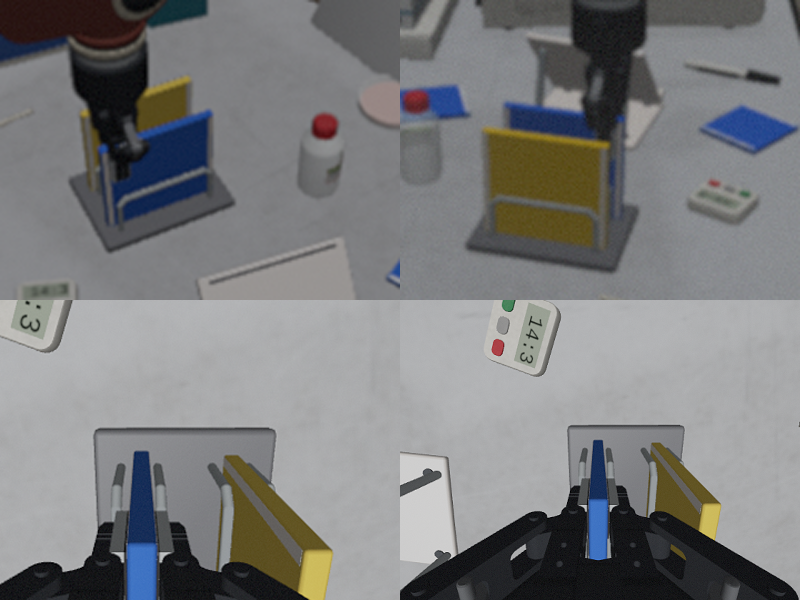

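The plate stands in the empty slot between its hoops (wrist crop: plate at 142, hoops at 118 and 160), on the floor with about 10 N of contact. I'll release it gently and withdraw upward.

Request:
{"api": "carry_out", "payload": {"hand": [0,14,20,28,28], "dp": [[0,0,-0.015],[0,0,-0.015],[0,0,-0.015],[0,0,-0.015],[0,0,-0.015]], "rot": [[0,0,0],[0,0,0],[0,0,0],[0,0,0],[0,0,0]]}}

```text
clock: 16.3
eef_pos: [0.5164, 0.1452, 0.0877]
tool_rot: [-0.006, 0.095, 0.995, -0.0]
wrist_force: [0.2, -0.8, -0.3]
width: 0.329
grasp_force: 0.0
```

Request:
{"api": "carry_out", "payload": {"hand": [28,28,28,28,28], "dp": [[0,0,-0.1],[0,0,-0.3],[0,0,-0.6],[0,0,-1],[0,0,-1]], "rot": [[0,0,0],[0,0,0],[0,0,0],[0,0,0],[0,0,0]]}}

```text
clock: 16.92
eef_pos: [0.5216, 0.1456, 0.2462]
tool_rot: [0.001, 0.095, 0.995, 0.001]
wrist_force: [0.3, -0.7, -0.2]
width: 0.331
grasp_force: 0.0
```

```bash
python3 ck.py 7
```

```text
(no output)
```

View pics/v7.png

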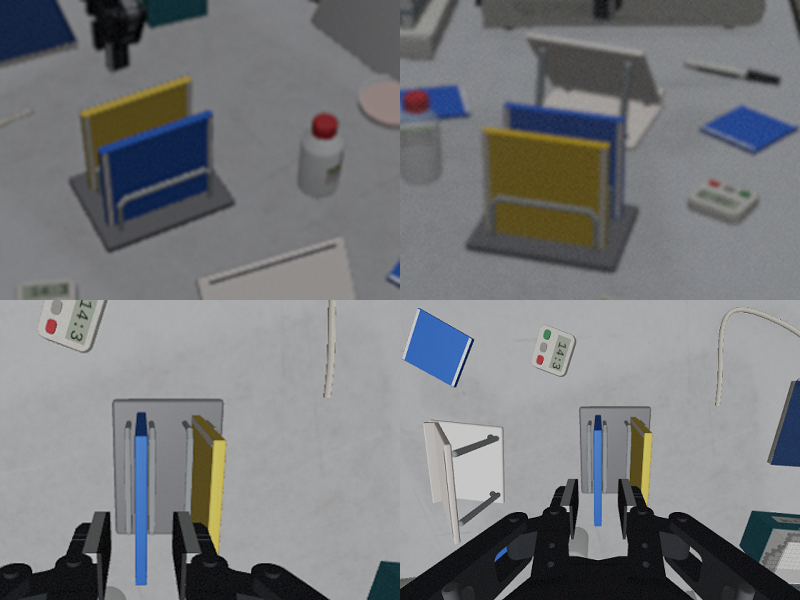

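The blue plate stands upright and free in the empty slot. The yellow plate, timer and bottle have not moved, and the gripper is clear above.

```bash
python3 -c "
from bench import r
print(r.sign_off())"
```

```text
the job is handed in; nothing more can be done
None
```

I slid the blue plate to the board's -x end, lifted it off and stood it upright and released in the rack's empty slot; the yellow plate, timer and bottle look undisturbed, and I handed the job in at about 17 s (no verdict returned).

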